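# Make up the two test kits at the thickness-gauge bench

## Task

Make up the two test kits from the stock on the green mat. In the tray with pockets lay the dumbbell bar flat in the long pocket, stand the round button in the larger short pocket and the steel contact foot upright in the smallest pocket; in the plain square tray put the square block on the tray floor, with the small square-footed ball-knob weight standing centred on top of it. Leave the yellow gauge and the large round ball-knob weight where they lie.

Things in the scene. Friction and masses are not known exactly. Their poses are not given: they have to be found in the camera images.
- dumbbell: Dark-red moulded dumbbell-shaped test bar lying flat: 110 mm long (its x axis), 10 mm thick, wide ends 26 mm (the last 30 mm at each end), straight waist 14 mm wide over the middle 36 mm. About 35 g. Origin: centre of its underside, z up.
- button: Dark-red moulded solid cylinder (button specimen) standing on its flat face: diameter 40 mm, height 24 mm, about 45 g. Origin: centre of its underside, z up.
- block: Dark-red moulded square block specimen: 40 x 40 mm (x, y), 24 mm high, about 55 g. Origin: centre of its underside, z up.
- weight: The small hold-down weight: square steel foot plate 44 x 44 x 10 mm with a 12 mm stalk and a black ball knob of 30 mm diameter above its middle, the ball's centre 36 mm above the underside, top at 51 mm. About 0.2 kg. Origin: centre of its underside, z up.
- foot: Steel contact foot standing upright: round base of diameter 32 mm and height 12 mm, above it a stem of diameter 16 mm up to 40 mm. About 90 g. Origin: centre of its underside, z up.
- pocket_tray: White rectangular tray with three pockets, fixed in place, 150 mm (x) by 136 mm (y); floor 3 mm thick, all walls 4 mm thick with their top 11 mm above the underside. Origin: centre of its underside. In its frame: the long pocket (142 x 60 mm) has its centre at x 0, y +34 mm; the larger of the two short pockets (82 x 64 mm) at x -30, y -32 mm; the smallest pocket (56 x 64 mm) at x +43, y -32 mm.
- plain_tray: White square tray with no dividers, fixed in place, 92 x 92 mm; floor 3 mm thick, walls 4 mm thick, top 11 mm above the underside. Origin: centre of its underside. Everything stands on a green bench mat whose top is at z = 2 mm. (A fixed grey gauge stand, 0.26 m high, stands outside the work area at the near left, about 0.2 m ahead and 0.55 m to the left of the robot.)
- pocket_gauge: Bystander: yellow pocket thickness gauge with a small black thumb wheel, lying loose among the stock, 95 mm long (x) by 30 mm, 23 mm high with the wheel. Origin: underside, about the middle of its length.
- spare_weight: Bystander: the large hold-down weight, a round steel plate of 90 mm diameter and 8 mm thickness with a 30 mm black ball knob, 49 mm high, loose, on the near right of the bench. Origin: centre of its underside.
Things that resemble listed ones, but are neither listed nor needed, are in the scene too. Leave any orange or purple look-alike of the block alone. What is shaped like the button but turquoise is not meant.

How it is judged (in metres and radians):
At the end, for the whole second after the job is handed in: Dumbbell, button and foot each inside its named pocket and the block inside the plain tray, all on the tray floor (within 2.5 mm); the small weight on the block, centres within 12 mm; all upright or flat within 0.1 rad and at rest (angle between each of dumbbell, button, foot, block, weight's own z axis and vertical below 0.1 rad and linear speed of each of dumbbell, button, foot, block, weight below 0.02 m/s and angular speed of each of dumbbell, button, foot, block, weight below 0.2 rad/s and x of dumbbell in the frame of pocket_tray between -0.03 and 0.03 m and y of dumbbell in the frame of pocket_tray between 0.008 and 0.06 m and z of dumbbell in the frame of pocket_tray between 0.0005 and 0.0055 m and x of button in the frame of pocket_tray between -0.053 and -0.007 m and y of button in the frame of pocket_tray between -0.046 and -0.018 m and z of button in the frame of pocket_tray between 0.0005 and 0.0055 m and x of foot in the frame of pocket_tray between 0.029 and 0.057 m and y of foot in the frame of pocket_tray between -0.05 and -0.014 m and z of foot in the frame of pocket_tray between 0.0005 and 0.0055 m and x of block in the frame of plain_tray between -0.028 and 0.028 m and y of block in the frame of plain_tray between -0.028 and 0.028 m and z of block in the frame of plain_tray between 0.0005 and 0.0055 m and horizontal distance between weight and block below 0.012 m and z of weight in the frame of block between 0.0215 and 0.0265 m); the robot touches nothing.
It fails at once if the yellow gauge was moved by more than 15 mm (distance of pocket_gauge from where it was at the start of the episode above 0.015 m).
It fails at once if the large round weight was moved by more than 15 mm (distance of spare_weight from where it was at the start of the episode above 0.015 m).
It also fails if it takes over 128 s, if anything falls off the work surface, if the arm or the gripper's body presses on something with over 40 N, if the wrist force passes 120 N, or if a joint passes its speed limit or range.

## Robot

A 7-joint arm with a two-finger parallel gripper is mounted at the origin on the work surface. World frame = base frame: x ahead of the robot, y to its left, z up, the work surface at z = 0. Lengths are in mm, angles in rad, forces in N, time in s.
With the tool pointing down it reaches from about 425 to 950 mm from the base axis. Payload 4.7 kg.
Tool frame: the origin (TCP) lies on the centre line of the jaws, within the pads' length; the fingertips stand 19 mm ahead of it and the grasp point (between the pads) is the TCP (ctrl.tcp_to_tips is the distance from the TCP to the fingertips, in mm); z points along the fingers, y is the line along which they close (so a half turn about z gives the same grasp; the last joint's range is limited). The gripper opens to 85 mm and grips with 20 to 120 N. Pads are 22 mm wide; open, the fingers measure 114 mm over their backs; the gripper's body (76 mm by 85 mm) begins 54 mm behind the grasp point. The pads swing forward as they close: fully open they stand 13 mm farther back than shut.
Start: joints at [-1.211, 0.469, -0.049, 1.532, 0.024, 1.141, -0.082], TCP at [255.84, 624.654, 250.335] pointing down, gripper open.
Joint ranges: [-2.59, 2.59], [-0.33, 1.99], [-1.39, 1.29], [0.1, 2.45], [-1.04, 4.18], [0.21, 1.99], [-2.66, 2.66]. Speed limits (rad/s): [2.57, 2.57, 3.14, 3.14, 3.14, 3.14, 3.14].

## Interface

Orientations are given as a unit quaternion [w, x, y, z].
In Python, from cell import ctrl gives the robot as it stands. The module is installed in compiled form; this text tells all that it offers.
- The arm moves only by the tool play_rows, never from a script. Its arguments are lists of equal length, an entry for each row: "travel": the shift along the tool's x, y, z in parts of the range, where 1.0 means 80 cm, a list of three; "turn": the turn about the tool's z in normalised numbers (1 is 2 pi rad); "claw": the closure, from 0 (fully open) to 1 (shut). In form: {"travel": [[dx, dy, dz], ...], "turn": [turn, ...], "claw": [claw, ...]}. A call has exactly 8 rows; each row is the pose to reach, as a shift and turn from the pose commanded when the call began, along the tool's axes at that moment; what a row does not reach only later rows make up. A row lasts 1/8 s, in which the tool goes at most 62.5 mm and 10.7 degrees, less where a joint would pass 70% of its speed; a pose out of reach is approached as far as the arm can. Shift and turn numbers lie between -1 and 1, and a call with a number outside is refused. A call with a gripper value outside its range is refused whole. The fingers move at their own pace and stop on an object; "grip_force" is the grip in N (left out, the last holds). Time passes only in rows, so rows that repeat a pose let the fingers close, or fill a call up. It gives the time, the measured TCP pose, the force, the opening and the grip force at its end, in the units of the state.
- ctrl.sense(): the state, without advancing time (a new reading comes with each control period).
- ctrl.capture(name): name is "side" or "top" or "wrist"; returns a dict with "color" (420x560x3 uint8, blue, green, red), "z_map" (420x560 float32, mm along the optical axis (not along the pixel's ray), 0 where there is no reading), "fx", "fy", "cx", "cy" (pixels), "distortion" ([k1, k2, p1, p2, k3] as OpenCV has them; the pictures are not rectified), "extrinsics" (4x4, takes a point from world to camera coordinates); the wrist camera has in their place "hand_eye" (4x4, takes a point from camera to tool coordinates, whose origin is the TCP and whose axes are the flange's). Camera axes: x right, y down, z forward; pixel columns grow to the right and rows downward; lengths in mm; the calibration is good to about 2 mm. A picture is of the moment at which its call begins: read the wrist's pose just before it.
- ctrl.sign_off(): hands the job in; it is judged then, once.
The state is a dict: "clock": time; "q": joint angles; "qd": joint speeds; "effort": joint torques, N m; "eef_pos": TCP position; "tool_rot": TCP orientation; "ft_force": force on the tool from outside, world axes, zero at the start; "ft_torque": the same for the moment, N m; "grip_width": opening from 0.0 (shut) to 1.0 (fully open); "grip_force": force on a finger pad.
Only numpy, scipy, OpenCV 4.12 (cv2) and the standard library are available. Lean on these libraries where they do the work, as an engineer would, in place of code of your own. Each camera call takes 0.05 s, during which the arm holds its last target. There are 200 camera calls.

## Working session

There is one attempt and no reset: what is moved stays moved. The work goes in short steps, Python scripts to look and compute and a tool call to move; the robot and the scene stay as the last step left them, time stands still between calls to the robot, and variables do not carry over. Pictures are saved under pics/ and viewed, at most 14 in all, crops included, and the job is handed in when it is done.

Besides the shell and the picture viewer there is one more tool, called as a command line: name --pt "numbers of a row" for each row, then --argument value for the rest. play_rows: Moves the arm, as the interface text tells. Its arguments: {"type":"object","properties":{"travel":{"type":"array","items":{"type":"array","items":{"type":"number"}}},"turn":{"type":"array","items":{"type":"number"}},"claw":{"type":"array","items":{"type":"number"}},"grip_force":{"type":"number"}},"required":["travel","turn","claw"]}

```bash
mkdir -p pics; cat > h.py <<'E'
import numpy as np, cv2, pickle
from cell import ctrl
from scipy.spatial.transform import Rotation as R
def snap(n):
    s=ctrl.sense(); c=ctrl.capture(n); 
    c['eef']=np.array(s['eef_pos']); q=s['tool_rot']; c['rot']=R.from_quat([q[1],q[2],q[3],q[0]]).as_matrix()
    pickle.dump(c,open(f'{n}.pkl','wb')); return c
def load(n): return pickle.load(open(f'{n}.pkl','rb'))
def cam2world(c):
    if 'extrinsics' in c: return np.linalg.inv(np.array(c['extrinsics']))
    T=np.eye(4);T[:3,:3]=c['rot'];T[:3,3]=c['eef']
    return T@np.array(c['hand_eye'])
def rays(c,uv):
    K=np.array([[c['fx'],0,c['cx']],[0,c['fy'],c['cy']],[0,0,1]])
    p=cv2.undistortPoints(np.float64(uv).reshape(-1,1,2),K,np.float64(c['distortion'])).reshape(-1,2)
    return np.c_[p,np.ones(len(p))]
def plane(c,uv,z):
    M=cam2world(c); d=rays(c,uv)@M[:3,:3].T; o=M[:3,3]
    return o+d*((z-o[2])/d[:,2])[:,None]
def cloud(c):
    v,u=np.mgrid[:420,:560]; r=rays(c,np.c_[u.ravel(),v.ravel()])*c['z_map'].reshape(-1,1)
    M=cam2world(c); return (r@M[:3,:3].T+M[:3,3]).reshape(420,560,3)
E
python3 - <<'E'
from h import *
s=ctrl.sense(); print(s)
for n in ('top','side'):
    c=snap(n); cv2.imwrite(f'pics/{n}0.png',c['color']); print(n,c['fx'],c['distortion'],cam2world(c).round(2).tolist(),(c['z_map']>0).mean())
E
```

```text
{'clock': 0.0, 'q': array([-1.21090275,  0.46946819, -0.04855694,  1.53371589,  0.02410423,
        1.14100106, -0.08229971]), 'qd': array([ 1.96670253e-03, -1.37492512e-04, -2.97225786e-04, -3.04602805e-04,
       -6.80059708e-05,  5.18771135e-04,  2.44322079e-05]), 'effort': array([ 7.28655596e-04, -5.10308862e+01, -4.64790117e-02, -2.37716246e+01,
        1.06973969e-02,  7.49374536e-03,  1.46022603e-05]), 'eef_pos': array([255.67373281, 624.10168506, 249.23394055]), 'tool_rot': array([-1.46692748e-04,  1.93174497e-01,  9.81163904e-01, -9.92660781e-04]), 'ft_force': array([-0.11181959, -0.09099786, -0.19333749]), 'ft_torque': array([ 0.01162269, -0.00525045, -0.01218926]), 'grip_force': 0.0, 'grip_width': 1.0027078648332266}
top 480.2572592533468 [-0.00237773  0.          0.          0.          0.        ] [[-0.07, -0.98, 0.21, 266.78], [-1.0, 0.06, -0.02, 10.8], [0.0, -0.21, -0.98, 1056.2], [0.0, 0.0, 0.0, 1.0]] 0.9957015306122449
side 398.7808626275772 [-0.02138794  0.          0.          0.          0.        ] [[-1.0, -0.02, 0.03, 472.24], [-0.03, 0.74, -0.67, 739.52], [-0.01, -0.67, -0.74, 831.48], [0.0, 0.0, 0.0, 1.0]] 0.9959268707482993
```

View pics/top0.png

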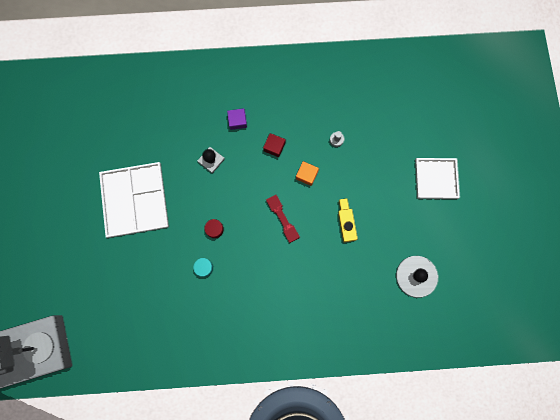

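View pics/side0.png

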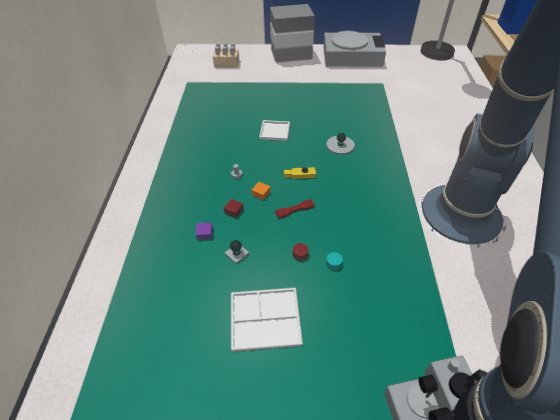

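```bash
python3 - <<'E'
from h import *
print('tips',ctrl.tcp_to_tips)
c=load('top'); P=cloud(c); hsv=cv2.cvtColor(c['color'],cv2.COLOR_BGR2HSV)
print('mat z',np.median(P[300:350,200:240,2]))
m=((hsv[...,1]>120)&((hsv[...,0]<8)|(hsv[...,0]>172))&(hsv[...,2]>40)).astype(np.uint8)
H={'block':24,'button':24,'dumb':10}
def comps(m,amin):
    n,l,s,ce=cv2.connectedComponentsWithStats(m)
    for i in range(1,n):
        if s[i,4]>amin: yield l==i,s[i],ce[i]
for mm,s,ce in comps(m,60):
    print('red',s,ce.round(1),'depthz',np.percentile(P[mm][:,2],[50,90]).round(1),'cent',P[mm][:,:2].mean(0).round(1))
    for h in (12,26):
        cn=cv2.findContours(mm.astype(np.uint8),0,1)[0][0].reshape(-1,2)
        w=plane(c,cn,h)[:,:2].astype(np.float32); r=cv2.minAreaRect(w); print('  h',h,np.round(r[0],1),np.round(r[1],1),round(r[2],1))
ht=((P[...,2]>8)).astype(np.uint8); ht[:, :95]=0; ht[:60]=0; ht[370:]=0
for mm,s,ce in comps(ht,20): print('high',s,ce.round(1),np.percentile(P[mm][:,2],[50,95]).round(1),P[mm].mean(0).round(1))
w=((hsv[...,1]<60)&(hsv[...,2]>150)).astype(np.uint8); w[:70]=0; w[360:]=0; w[:,:90]=0;w[:,500:]=0
w=cv2.morphologyEx(w,cv2.MORPH_CLOSE,np.ones((5,5)))
for mm,s,ce in comps(w,60):
    cn=cv2.findContours(mm.astype(np.uint8),0,1)[0][0].reshape(-1,2)
    r=cv2.minAreaRect(plane(c,cn,13)[:,:2].astype(np.float32)); print('white',s,np.round(r[0],1),np.round(r[1],1),round(r[2],1))
E
```

```text
tips 19.0
mat z 2.4971338484509715
red [263 134  22  21 302] [274.1 143.7] depthz [26.1 28.5] cent [627.6   9. ]
  h 12 [633.9   8.8] [41.  40.7] 63.4
  h 26 [629.    8.8] [40.5 40.2] 63.4
red [267 195  32  48 465] [282.4 218.4] depthz [12.4 14.8] cent [459.    1.6]
  h 12 [459.8   1.8] [110.7  25.4] 24.8
  h 26 [457.3   1.9] [109.2  25. ] 24.8
red [205 219  18  19 259] [213.3 228. ] depthz [26.2 28.7] cent [444.9 152.1]
  h 12 [448.1 155.1] [38.3 37. ] 41.9
  h 26 [445.7 153.2] [37.8 36.5] 41.9
high [227 108  20  21 337] [236.4 118.4] [25.6 29.2] [693.3  90.7  30.6]
high [330 131  14  15 164] [336.4 138.2] [15.2 43.4] [ 631.6 -132.    28.9]
high [263 133  22  24 347] [273.6 144.5] [25.7 28.9] [626.5  10.2  27.6]
high [197 147  27  26 378] [210.1 159. ] [13.8 53.3] [600.4 153.5  31.3]
high [416 158  43  40 357] [437.1 176.5] [11.9 15.5] [ 530.7 -351.1   17.8]
high [296 161  23  25 347] [306.5 172.9] [25.6 29.5] [553.7 -58.1  33.8]
high [ 99 162  69  76 908] [132.8 198.9] [12.8 16.8] [522.4 326.5  26.5]
high [266 194  33  49 474] [282.3 218.1] [12.5 15.6] [459.2   1.8  16.7]
high [338 198  19  44 550] [346.4 221.3] [20.1 25.2] [ 441.8 -137.7   21.9]
high [204 219  19  19 283] [213.3 228. ] [26.1 29.3] [445.  152.1  29.1]
high [ 396  256   42   41 1129] [416.8 276. ] [10.5 47.7] [ 313.7 -277.    21. ]
high [193 258  20  19 298] [202.5 267. ] [26.5 29.3] [362.9 178.5  25.6]
white [330 131  14  14 114] [ 637.6 -135.7] [30.  30.3] 39.1
white [207 147  17  25 115] [606.9 155.1] [42.1 42.9] 48.2
white [ 416  158   44   40 1661] [ 529.7 -353.4] [94. 91.] 86.2
white [  99  162   69   75 4085] [525.9 330.5] [150.5 137.6] 6.3
white [ 397  256   41   41 1098] [ 314.3 -279.8] [87.1 85.4] 86.1
```

```bash
cat >> h.py <<'E'
def go(x,y,z,ang):
    """tool-frame shift (cm) and turn to reach TCP x,y,z with closing line at ang deg (mod 180)"""
    s=ctrl.sense(); q=s['tool_rot']; M=R.from_quat([q[1],q[2],q[3],q[0]]).as_matrix()
    a=np.degrees(np.arctan2(M[1,1],M[0,1])); d=(a-ang+90)%180-90
    print('ang %.1f'%a,'q7 %.2f'%s['q'][6],'travel',(M.T@(np.array([x,y,z])-s['eef_pos'])/10).round(2),'turn',round(np.radians(d),3))
def st():
    s=ctrl.sense(); print(round(s['clock'],2),s['eef_pos'].round(1),s['ft_force'].round(1),'w',round(s['grip_width'],3),'f',round(s['grip_force'],1))
E
python3 - <<'E'
from h import *
c=load('top'); P=cloud(c); S=P[312:395,:74].reshape(-1,3); S=S[S[:,2]>30]
print('stand',np.percentile(S,[1,99],axis=0).round(0))
g=c['color'].max(2)
b=(g<45).astype(np.uint8)
n,l,s,ce=cv2.connectedComponentsWithStats(b[140:180,190:230])
for i in range(1,n): 
  if s[i,4]>20:
    print('ball',s[i],plane(c,[s[i,:2]+s[i,2:4]/2-.5+[190,140]],38).round(1))
Q=P[120:155,325:350]; mm=Q[...,2]>35; print('foot',np.median(Q[mm],0).round(1),mm.sum())
v,u=np.nonzero(mm); print(plane(c,[[u.mean()+325,v.mean()+120]],42).round(1))
Q=P[140:180,190:230]; mm=Q[...,2]>35; v,u=np.nonzero(mm);print('knob',plane(c,[[u.mean()+190,v.mean()+140]],45).round(1))
go(445,153,60,6.3)
E
```

```text
stand [[156. 460.  33.]
 [278. 581. 214.]]
ball [ 13   9  12  14 135] [[606.8 155.8  38. ]]
foot [ 636.4 -134.4   41.5] 45
[[ 635.9 -134.    42. ]]
knob [[605.2 155.8  45. ]]
ang 67.7 q7 -0.08 travel [-35.38 -36.39  19.  ] turn 1.072
```

The manual's scale: shifts go in shares of 80 cm and turns go in shares of 2 pi rad. Converting my numbers, -30 cm / 80 = -0.375, -27 cm / 80 = -0.3375, 1.07 rad / 6.2832 = 0.1703.

play_rows --pt "-0.0625 0.025 0" --pt "-0.125 0.05 0" --pt "-0.175 0.0688 0" --pt "-0.2125 -0.0063 0.0125" --pt "-0.2563 -0.0875 0.025" --pt "-0.2938 -0.1625 0.0375" --pt "-0.3375 -0.2438 0.05" --pt "-0.375 -0.325 0.0625" --turn '[0, 0.0239, 0.0477, 0.0716, 0.0955, 0.1194, 0.1432, 0.1703]' --claw '[0.3, 0.3, 0.3, 0.3, 0.3, 0.3, 0.3, 0.3]' --grip_force 40

```text
clock: 1.1
eef_pos: [432.2, 311.9, 206.0]
tool_rot: [0.0, 0.669, 0.744, -0.0]
ft_force: [0.9, -0.8, 0.8]
grip_width: 0.699
grip_force: 0.0
```

```bash
python3 -c "
from h import *
st();go(445,153,100,6.3);go(445,153,32,6.3)"
```

```text
1.1 [432.2 311.9 206. ] [ 0.9 -0.8  0.8] w 0.699 f 0.0
ang 6.1 q7 -0.51 travel [-15.94  -0.41  10.6 ] turn -0.004
ang 6.1 q7 -0.51 travel [-15.94  -0.41  17.4 ] turn -0.004
```

Converted, -14 cm / 80 = -0.175, -12 cm / 80 = -0.15.

play_rows --pt "-0.05 0 0.025" --pt "-0.1 0 0.0625" --pt "-0.15 0 0.1" --pt "-0.175 0 0.125" --pt "-0.175 0 0.125" --pt "-0.175 0 0.125" --pt "-0.175 0 0.125" --pt "-0.175 0 0.125" --turn '[0, 0, 0, 0, 0, 0, 0, 0]' --claw '[0.3, 0.3, 0.3, 0.3, 0.3, 0.3, 0.3, 0.3]'

```text
clock: 2.1
eef_pos: [448.1, 176.2, 107.0]
tool_rot: [0.0, 0.666, 0.746, 0.001]
ft_force: [-0.1, 0.4, -0.2]
grip_width: 0.703
grip_force: 0.0
```

```bash
python3 - <<'E'
from h import *
st();go(445,153,32,6.3)
c=snap('wrist'); cv2.imwrite('pics/w0.png',c['color']); hsv=cv2.cvtColor(c['color'],cv2.COLOR_BGR2HSV)
m=((hsv[...,1]>120)&((hsv[...,0]<8)|(hsv[...,0]>172))&(hsv[...,2]>40)).astype(np.uint8)
n,l,s,ce=cv2.connectedComponentsWithStats(m)
for i in range(1,n):
    if s[i,4]>200:
        print(s[i],plane(c,[ce[i]],26).round(1), cloud(c)[l==i].mean(0).round(1))
E
```

```text
2.1 [448.1 176.2 107. ] [-0.1  0.4 -0.2] w 0.703 f 0.0
ang 6.5 q7 -0.19 travel [-2.28 -0.58  7.5 ] turn 0.004
[ 242  229   60   65 3008] [[445.5 155.7  26. ]] [445.6 154.9  24.3]
```

View pics/w0.png

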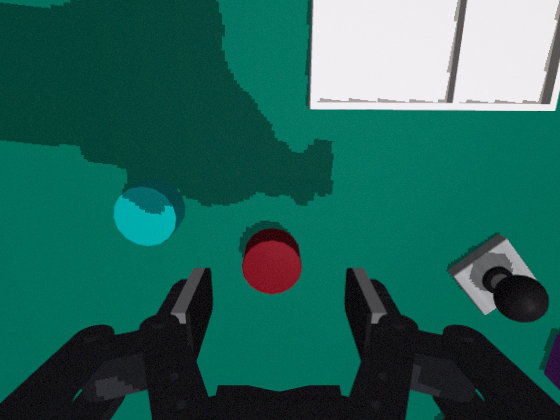

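Converted, 7.5 cm / 80 = 0.0938, 5 cm / 80 = 0.0625.

play_rows --pt "-0.0263 -0.0063 0.025" --pt "-0.0263 -0.0063 0.0625" --pt "-0.0263 -0.0063 0.0938" --pt "-0.0263 -0.0063 0.0938" --pt "-0.0263 -0.0063 0.0938" --pt "-0.0263 -0.0063 0.0938" --pt "-0.0263 -0.0063 0.0938" --pt "-0.0263 -0.0063 0.0938" --turn '[0, 0, 0, 0, 0, 0, 0, 0]' --claw '[0.3, 0.3, 0.3, 0.3, 1, 1, 1, 1]'

```text
clock: 3.15
eef_pos: [446.1, 154.1, 32.6]
tool_rot: [0.0, 0.666, 0.746, 0.001]
ft_force: [-0.7, 0.1, 6.6]
grip_width: 0.447
grip_force: 40.6
```

```bash
python3 -c "
from h import *
st();go(499.7,295.4,100,6.3);go(499.7,295.4,35,6.3)"
```

```text
3.15 [446.1 154.1  32.6] [-0.7  0.1  6.6] w 0.447 f 40.6
ang 6.4 q7 -0.09 travel [13.45  6.93 -6.72] turn 0.002
ang 6.4 q7 -0.09 travel [13.44  6.91 -0.22] turn 0.002
```

Converted, 13.4 cm / 80 = 0.1675, 9.5 cm / 80 = 0.1188.

play_rows --pt "0 0 -0.05" --pt "0.0125 0.0063 -0.075" --pt "0.0625 0.0313 -0.075" --pt "0.1188 0.0625 -0.075" --pt "0.1675 0.0863 -0.075" --pt "0.1675 0.0863 -0.075" --pt "0.1675 0.0863 -0.075" --pt "0.1675 0.0863 -0.0375" --turn '[0, 0, 0, 0, 0, 0, 0, 0]' --claw '[1, 1, 1, 1, 1, 1, 1, 1]'

```text
clock: 4.15
eef_pos: [500.3, 293.9, 63.1]
tool_rot: [0.001, 0.667, 0.745, 0.002]
ft_force: [0.1, -0.4, -0.6]
grip_width: 0.444
grip_force: 40.4
```

```bash
python3 - <<'E'
from h import *
st();go(499.7,295.4,36,6.3)
c=snap('top'); hsv=cv2.cvtColor(c['color'],cv2.COLOR_BGR2HSV)
c=snap('wrist'); cv2.imwrite('pics/w1.png',c['color'])
E
```

```text
4.15 [500.3 293.9  63.1] [ 0.1 -0.4 -0.6] w 0.444 f 40.4
ang 6.3 q7 -0.30 travel [ 0.15 -0.06  2.71] turn 0.0
```

View pics/w1.png

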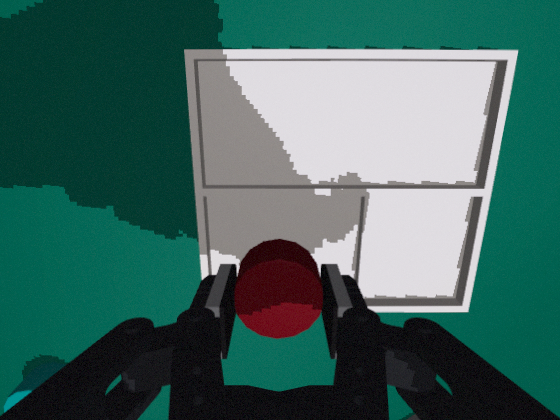

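Converted, -7 cm / 80 = -0.0875, 2.7 cm / 80 = 0.0338.

play_rows --pt "0.0013 0 0.0188" --pt "0.0013 0 0.0325" --pt "0.0013 0 0.0338" --pt "0.0013 0 0.0338" --pt "0.0013 0 0.0338" --pt "0.0013 0 0.0338" --pt "0.0013 0 -0.025" --pt "0.0013 0 -0.0875" --turn '[0, 0, 0, 0, 0, 0, 0, 0]' --claw '[1, 1, 1, 0.35, 0.35, 0.35, 0.35, 0.35]'

```text
clock: 5.25
eef_pos: [498.2, 295.2, 131.9]
tool_rot: [-0.0, 0.666, 0.746, -0.001]
ft_force: [0.4, -0.7, 0.3]
grip_width: 0.645
grip_force: 0.0
```

```bash
python3 - <<'E'
from h import *
st();c=snap('wrist')
hsv=cv2.cvtColor(c['color'],cv2.COLOR_BGR2HSV)
m=((hsv[...,1]>120)&((hsv[...,0]<8)|(hsv[...,0]>172))&(hsv[...,2]>40)).astype(np.uint8)
n,l,s,ce=cv2.connectedComponentsWithStats(m)
for i in range(1,n):
    if s[i,4]>200: print(s[i],plane(c,[ce[i]],29).round(1), cloud(c)[l==i].mean(0).round(1),np.median(cloud(c)[l==i][:,2]))
w=((hsv[...,1]<60)&(hsv[...,2]>90)).astype(np.uint8); w[350:]=0
cs=cv2.findContours(w,0,1)[0]; cn=np.vstack([k.reshape(-1,2) for k in cs if cv2.contourArea(k)>3000])
print(cn.min(0),cn.max(0))
r=cv2.minAreaRect(plane(c,cn,13)[:,:2].astype(np.float32)); print(r)
go(606,156,100,40)
E
```

```text
5.25 [498.2 295.2 131.9] [ 0.4 -0.7  0.3] w 0.645 f 0.0
[ 252  191   55   60 2541] [[498.1 295.2  29. ]] [498.2 294.8  28. ] 28.125584523982013
[212  71] [440 260]
((524.8430786132812, 328.8232116699219), (150.27340698242188, 135.36959838867188), 6.427915096282959)
ang 6.4 q7 -0.34 travel [-15.21   8.72   3.91] turn -0.587
```

```bash
python3 -c "
from h import *
go(459.5,1.8,90,114.8)"
```

```text
ang 6.4 q7 -0.34 travel [-28.91  -7.56   4.69] turn 1.249
```

Converted, -28.9 cm / 80 = -0.3613, -24 cm / 80 = -0.3, 1.25 rad / 6.2832 = 0.1989.

play_rows --pt "-0.05 -0.0125 0" --pt "-0.1125 -0.03 0" --pt "-0.175 -0.0463 0.0125" --pt "-0.2375 -0.0625 0.025" --pt "-0.3 -0.0788 0.0375" --pt "-0.3613 -0.0938 0.05" --pt "-0.3613 -0.0938 0.05" --pt "-0.3613 -0.0938 0.05" --turn '[0.0239, 0.0525, 0.0812, 0.1098, 0.1385, 0.1671, 0.1989, 0.1989]' --claw '[0.5, 0.5, 0.5, 0.5, 0.5, 0.5, 0.5, 0.5]'

```text
clock: 6.3
eef_pos: [456.5, -0.4, 91.4]
tool_rot: [0.0, 0.977, 0.215, 0.0]
ft_force: [-0.5, -0.2, -0.3]
grip_width: 0.502
grip_force: 0.0
```

```bash
python3 - <<'E'
from h import *
st();c=snap('wrist')
hsv=cv2.cvtColor(c['color'],cv2.COLOR_BGR2HSV)
m=((hsv[...,1]>120)&((hsv[...,0]<8)|(hsv[...,0]>172))&(hsv[...,2]>30)).astype(np.uint8)
n,l,s,ce=cv2.connectedComponentsWithStats(m)
for i in range(1,n):
    if s[i,4]>500: 
      cn=cv2.findContours((l==i).astype(np.uint8),0,1)[0][0].reshape(-1,2)
      print(s[i],cv2.minAreaRect(plane(c,cn,12)[:,:2].astype(np.float32)))
go(459.5,1.8,24,114.8)
E
```

```text
6.3 [ 4.565e+02 -4.000e-01  9.140e+01] [-0.5 -0.2 -0.3] w 0.502 f 0.0
[ 260  137   45  167 5654] ((461.0115051269531, -0.5208892822265625), (109.44134521484375, 25.61964988708496), 24.804000854492188)
ang -65.0 q7 -0.83 travel [ 0.32 -0.02  6.74] turn 0.003
```

Converted, 6.7 cm / 80 = 0.0838, 4.5 cm / 80 = 0.0563.

play_rows --pt "0.005 0.0013 0.025" --pt "0.005 0.0013 0.0563" --pt "0.005 0.0013 0.0838" --pt "0.005 0.0013 0.0838" --pt "0.005 0.0013 0.0838" --pt "0.005 0.0013 0.0838" --pt "0.005 0.0013 0.0838" --pt "0.005 0.0013 0.0838" --turn '[0, 0, 0, 0, 0, 0, 0, 0]' --claw '[0.5, 0.5, 0.5, 0.5, 1, 1, 1, 1]'

```text
clock: 7.35
eef_pos: [461.4, 1.0, 25.4]
tool_rot: [-0.0, 0.977, 0.215, 0.001]
ft_force: [-0.8, 1.5, 8.1]
grip_width: 0.141
grip_force: 40.0
```

```bash
python3 -c "
from h import *
st();print(525.4-.1106*34,329.7+.9939*34);go(521.6,363.5,100,96.35)"
```

```text
7.35 [461.4   1.   25.4] [-0.8  1.5  8.1] w 0.141 f 40.0
521.6396 363.4926
ang -65.2 q7 -0.71 travel [ 20.7  -30.37  -7.42] turn 0.322
```

Converted, -30.4 cm / 80 = -0.38, 20.7 cm / 80 = 0.2588, 0.32 rad / 6.2832 = 0.0509.

play_rows --pt "0 0 -0.05" --pt "0.0125 -0.0188 -0.0925" --pt "0.0563 -0.0825 -0.0925" --pt "0.1 -0.1463 -0.0925" --pt "0.1438 -0.21 -0.0925" --pt "0.1875 -0.275 -0.0925" --pt "0.2288 -0.335 -0.0925" --pt "0.2588 -0.38 -0.0925" --turn '[0, 0, 0.0127, 0.0255, 0.0382, 0.0509, 0.0509, 0.0509]' --claw '[1, 1, 1, 1, 1, 1, 1, 1]'

```text
clock: 8.35
eef_pos: [520.4, 367.0, 98.5]
tool_rot: [-0.0, 0.998, 0.058, 0.0]
ft_force: [0.6, -0.0, -0.5]
grip_width: 0.147
grip_force: 39.2
```

```bash
python3 - <<'E'
from h import *
st();go(521.6,363.5,29,96.35)
c=snap('wrist'); cv2.imwrite('pics/w2.png',c['color'])
E
```

```text
8.35 [520.4 367.   98.5] [ 0.6 -0.  -0.5] w 0.147 f 39.2
ang -83.3 q7 -1.68 travel [0.08 0.37 6.94] turn 0.005
```

View pics/w2.png

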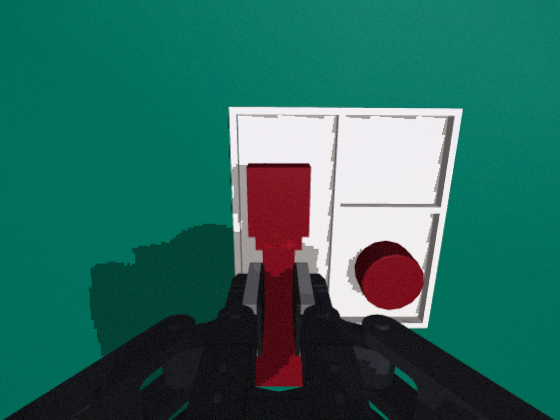

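play_rows --pt "0.0013 0.005 0.025" --pt "0.0013 0.005 0.0563" --pt "0.0013 0.005 0.08" --pt "0.0013 0.005 0.0863" --pt "0.0013 0.005 0.0863" --pt "0.0013 0.005 0.0863" --pt "0.0013 0.005 0.0863" --pt "0.0013 0.005 0.0863" --turn '[0, 0, 0, 0, 0, 0, 0, 0]' --claw '[1, 1, 1, 1, 1, 0.75, 0.75, 0.75]'

```text
clock: 9.4
eef_pos: [522.5, 359.8, 29.6]
tool_rot: [-0.0, 0.998, 0.056, 0.0]
ft_force: [0.3, -0.4, 0.6]
grip_width: 0.25
grip_force: 0.0
```

```bash
python3 -c "
from h import *
st();go(628.5,8.8,110,63.4);go(628.5,8.8,110,-26.6)"
```

```text
9.4 [522.5 359.8  29.6] [ 0.3 -0.4  0.6] w 0.25 f 0.0
ang -83.5 q7 -1.62 travel [ 6.58 36.07 -8.05] turn 0.577
ang -83.5 q7 -1.62 travel [ 6.58 36.07 -8.05] turn -0.994
```

Converted, 36 cm / 80 = 0.45, 3.8 cm / 80 = 0.0475, -0.99 rad / 6.2832 = -0.1576.

play_rows --pt "0 0 -0.0625" --pt "0.0063 0.0375 -0.1" --pt "0.0188 0.1125 -0.1" --pt "0.0338 0.1875 -0.1" --pt "0.0475 0.2625 -0.1" --pt "0.0613 0.3375 -0.1" --pt "0.075 0.4125 -0.1" --pt "0.0825 0.45 -0.1" --turn '[0, -0.0255, -0.0525, -0.0796, -0.1066, -0.1337, -0.1576, -0.1576]' --claw '[0.75, 0.5, 0.3, 0.3, 0.3, 0.3, 0.3, 0.3]'

```text
clock: 10.4
eef_pos: [629.1, 4.1, 110.0]
tool_rot: [0.001, 0.853, 0.522, 0.0]
ft_force: [0.6, 0.4, 0.4]
grip_width: 0.7
grip_force: 0.0
```

```bash
cat > m.py <<'E'
from h import *
def red(z,amin=500):
    c=snap('wrist'); hsv=cv2.cvtColor(c['color'],cv2.COLOR_BGR2HSV)
    m=((hsv[...,1]>120)&((hsv[...,0]<4)|(hsv[...,0]>172))&(hsv[...,2]>30)).astype(np.uint8)
    P=cloud(c); n,l,s,ce=cv2.connectedComponentsWithStats(m)
    for i in range(1,n):
        if s[i,4]>amin:
            cn=cv2.findContours((l==i).astype(np.uint8),0,1)[0][0].reshape(-1,2)
            k=(l==i)&(abs(P[...,2]-z)<3); print(s[i],cv2.minAreaRect(plane(c,cn,z)[:,:2].astype(np.float32)),'top',cv2.minAreaRect(P[k][:,:2].astype(np.float32)) if k.any() else '')
E
python3 -c "
from m import *
st();red(26);go(628.5,8.8,32.5,-26.6);cv2.imwrite('pics/w3.png',load('wrist')['color'])"
```

```text
10.4 [629.1   4.1 110. ] [0.6 0.4 0.4] w 0.7 f 0.0
[ 246  188   63   65 3929] ((631.0828857421875, 10.165960311889648), (42.93832015991211, 38.836055755615234), 62.946048736572266) top ((629.7565307617188, 7.688741683959961), (38.97705078125, 39.25225067138672), 62.94760513305664)
ang -27.4 q7 -0.27 travel [ 0.72 -0.56  7.77] turn -0.013
```

View pics/w3.png

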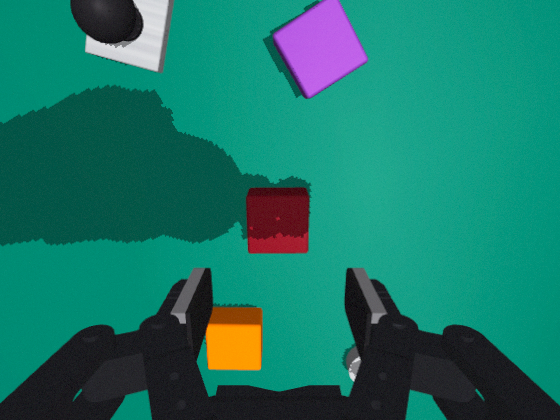

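```bash
python3 -c "
from m import *
st();red(26);st();go(629,8.5,32.5,-26.8)"
```

```text
10.45 [6.300e+02 1.000e-01 1.103e+02] [ 0.6 -4.1  1. ] w 0.701 f 0.0
[ 242  183   63   66 3954] ((631.0332641601562, 9.830257415771484), (43.278446197509766, 38.90903854370117), 62.784664154052734) top ((629.9473876953125, 7.618679046630859), (39.218997955322266, 39.569156646728516), 63.796875)
10.5 [629.3   3.1 110. ] [-0.4  0.1  0. ] w 0.703 f 0.0
ang -27.3 q7 -0.28 travel [ 0.48 -0.29  7.75] turn -0.008
```

Converted, 7.7 cm / 80 = 0.0963, 5 cm / 80 = 0.0625.

play_rows --pt "0.0063 -0.0025 0.025" --pt "0.0063 -0.0025 0.0625" --pt "0.0063 -0.0025 0.0963" --pt "0.0063 -0.0025 0.0963" --pt "0.0063 -0.0025 0.0963" --pt "0.0063 -0.0025 0.0963" --pt "0.0063 -0.0025 0.0963" --pt "0.0063 -0.0025 0.0963" --turn '[0, 0, 0, 0, 0, 0, 0, 0]' --claw '[0.3, 0.3, 0.3, 0.3, 1, 1, 1, 1]'

```text
clock: 11.5
eef_pos: [629.2, 15.0, 33.1]
tool_rot: [-0.0, 0.852, 0.524, 0.001]
ft_force: [0.5, 1.4, 2.7]
grip_width: 0.452
grip_force: 41.5
```

```bash
python3 -c "
from h import *
st();go(530.2,-352.4,100,-3.8)"
```

```text
11.5 [629.2  15.   33.1] [0.5 1.4 2.7] w 0.452 f 41.5
ang -26.8 q7 -0.24 travel [-37.25   7.74  -6.72] turn -0.402
```

Converted, -36.7 cm / 80 = -0.4588, 7.5 cm / 80 = 0.0938, -0.4 rad / 6.2832 = -0.0637.

play_rows --pt "0 0 -0.0625" --pt "-0.0375 0.0075 -0.0838" --pt "-0.1125 0.0225 -0.0838" --pt "-0.1875 0.0375 -0.0838" --pt "-0.2625 0.0538 -0.0838" --pt "-0.3375 0.0688 -0.0838" --pt "-0.4125 0.0838 -0.0838" --pt "-0.4588 0.0938 -0.0838" --turn '[0, 0, -0.0159, -0.0318, -0.0477, -0.0637, -0.0637, -0.0637]' --claw '[1, 1, 1, 1, 1, 1, 1, 1]'

```text
clock: 12.5
eef_pos: [526.7, -351.7, 99.4]
tool_rot: [0.0, 0.733, 0.68, -0.001]
ft_force: [-0.1, 1.0, -1.1]
grip_width: 0.457
grip_force: 41.2
```

play_rows --pt "0 0 0" --pt "0 0 0" --pt "0 0 0" --pt "0 0 0" --pt "0 0 0" --pt "0 0 0" --pt "0 0 0" --pt "0 0 0" --turn '[0, 0, 0, 0, 0, 0, 0, 0]' --claw '[1, 1, 1, 1, 1, 1, 1, 1]'

```text
clock: 13.5
eef_pos: [530.3, -346.6, 99.3]
tool_rot: [-0.0, 0.731, 0.683, 0.0]
ft_force: [-0.6, 0.5, -0.7]
grip_width: 0.456
grip_force: 41.2
```

```bash
python3 - <<'E'
from m import *
st();red(45);go(530.2,-346.7,36,-3.8)
c=load('wrist');cv2.imwrite('pics/w4.png',c['color'])
hsv=cv2.cvtColor(c['color'],cv2.COLOR_BGR2HSV)
w=((hsv[...,1]<60)&(hsv[...,2]>90)).astype(np.uint8)
for k in cv2.findContours(w,0,1)[0]:
    if cv2.contourArea(k)>1500: k=k.reshape(-1,2);print(k.min(0),k.max(0),cv2.minAreaRect(plane(c,k,13)[:,:2].astype(np.float32)))
E
```

```text
13.5 [ 530.3 -346.6   99.3] [-0.6  0.5 -0.7] w 0.456 f 41.2
[ 232  248   93   97 8546] ((527.6837768554688, -377.7032470703125), (64.13035583496094, 53.309749603271484), 86.11471557617188) top 
ang -3.9 q7 0.66 travel [-0.01 -0.01  6.34] turn -0.002
[204 170] [354 317] ((528.6273803710938, -360.0931396484375), (104.69879913330078, 103.3278579711914), 86.11225891113281)
```

View pics/w4.png

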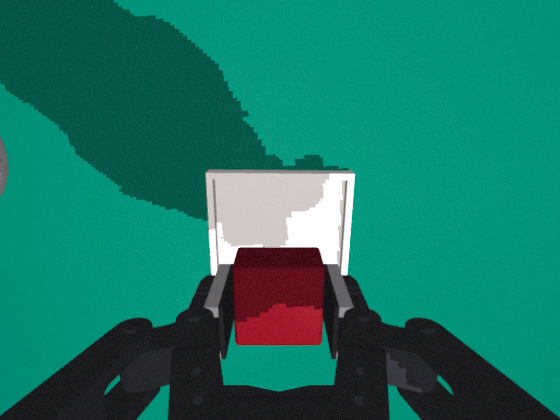

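```bash
python3 -c "
from h import *
p=plane(load('wrist'),[[207,170],[354,170]],13);print(p, p.mean(0)-46*np.array([.066,.998,0]))"
```

```text
[[ 488.80383422 -304.91602518   13.        ]
 [ 578.64429408 -311.03658878   13.        ]] [ 530.68806415 -353.88430698   13.        ]
```

play_rows --pt "0 0 0.025" --pt "0 0 0.0563" --pt "0 0 0.075" --pt "0 0 0.0788" --pt "0 0 0.0788" --pt "0 0 0.0788" --pt "0 0 0.0788" --pt "0 0 0.0788" --turn '[0, 0, 0, 0, 0, 0, 0, 0]' --claw '[1, 1, 1, 1, 1, 1, 1, 1]'

```text
clock: 14.55
eef_pos: [530.3, -346.6, 36.3]
tool_rot: [-0.0, 0.731, 0.683, 0.0]
ft_force: [-0.2, -1.1, -0.7]
grip_width: 0.453
grip_force: 41.9
```

Converted, -12 cm / 80 = -0.15, -9 cm / 80 = -0.1125.

play_rows --pt "0 0 0" --pt "0 0 0" --pt "0 0 0" --pt "0 0 -0.05" --pt "0 0 -0.1125" --pt "0 0 -0.15" --pt "0 0 -0.15" --pt "0 0 -0.15" --turn '[0, 0, 0, 0, 0, 0, 0, 0]' --claw '[0.35, 0.35, 0.35, 0.35, 0.35, 0.35, 0.35, 0.35]'

```text
clock: 15.55
eef_pos: [529.8, -346.1, 155.5]
tool_rot: [-0.001, 0.731, 0.683, -0.0]
ft_force: [0.7, 0.2, 0.5]
grip_width: 0.649
grip_force: 0.0
```

```bash
python3 - <<'E'
from m import *
st();red(29);go(636,-134.3,110,96.35);go(636,-134.3,110,6.35)
E
```

```text
15.55 [ 529.8 -346.1  155.5] [0.7 0.2 0.5] w 0.649 f 0.0
[ 254  189   51   55 2706] ((529.3650512695312, -350.573486328125), (43.25673294067383, 38.55762481689453), 86.14958953857422) top ((529.1779174804688, -353.4866027832031), (38.89658737182617, 38.8479118347168), 85.84416198730469)
ang -3.9 q7 0.64 travel [21.83  9.19  4.5 ] turn 1.392
ang -3.9 q7 0.64 travel [21.83  9.19  4.5 ] turn -0.179
```

Converted, 21.8 cm / 80 = 0.2725, 4.5 cm / 80 = 0.0563, -0.18 rad / 6.2832 = -0.0286.

play_rows --pt "0.05 0.0213 0" --pt "0.1125 0.0475 0.0125" --pt "0.175 0.075 0.025" --pt "0.2375 0.1 0.0375" --pt "0.2725 0.115 0.0563" --pt "0.2725 0.115 0.0563" --pt "0.2725 0.115 0.0563" --pt "0.2725 0.115 0.0563" --turn '[0, -0.0159, -0.0286, -0.0286, -0.0286, -0.0286, -0.0286, -0.0286]' --claw '[0.4, 0.4, 0.4, 0.4, 0.4, 0.4, 0.4, 0.4]'

```text
clock: 16.6
eef_pos: [636.3, -137.7, 111.6]
tool_rot: [0.0, 0.668, 0.745, -0.0]
ft_force: [0.1, -0.3, 0.3]
grip_width: 0.6
grip_force: 0.0
```

```bash
python3 - <<'E'
from m import *
st();c=snap('wrist');P=cloud(c);k=(P[...,2]>33)&(P[...,2]<48)&(abs(P[...,0]-636)<30)&(abs(P[...,1]+134)<30)
v,u=np.nonzero(k);print(k.sum(),u.mean(),v.mean(),np.median(P[k],0),plane(c,[[u.mean(),v.mean()]],42),cv2.minAreaRect(P[k][:,:2].astype(np.float32)))
cv2.imwrite('pics/w5.png',c['color'])
go(636,-134.3,38,6.35)
E
```

```text
16.6 [ 636.3 -137.7  111.6] [ 0.1 -0.3  0.3] w 0.6 f 0.0
585 280.15555555555557 235.7111111111111 [ 636.6033244  -135.75280164   41.06411603] [[ 636.52833176 -135.3701054    42.        ]] ((636.876953125, -136.98216247558594), (15.224533081054688, 15.413559913635254), 7.2316365242004395)
ang 6.3 q7 0.43 travel [ 0.33 -0.01  7.38] turn -0.002
```

View pics/w5.png

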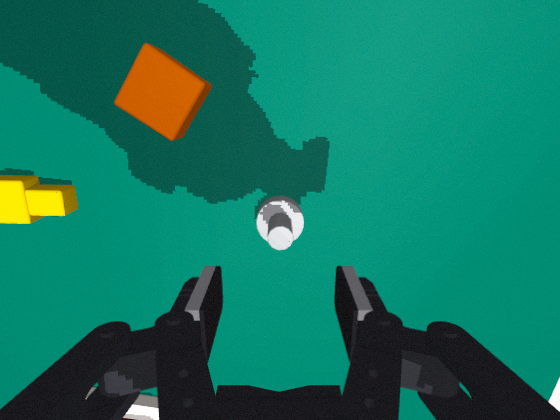

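Converted, 7.3 cm / 80 = 0.0913, 5 cm / 80 = 0.0625.

play_rows --pt "0.0025 0 0.025" --pt "0.0025 0 0.0625" --pt "0.0025 0 0.0913" --pt "0.0025 0 0.0913" --pt "0.0025 0 0.0913" --pt "0.0025 0 0.0913" --pt "0.0025 0 0.0913" --pt "0.0025 0 0.0913" --turn '[0, 0, 0, 0, 0, 0, 0, 0]' --claw '[0.4, 0.4, 0.4, 0.4, 1, 1, 1, 1]'

```text
clock: 17.65
eef_pos: [637.5, -133.7, 39.5]
tool_rot: [0.001, 0.666, 0.746, 0.001]
ft_force: [0.2, -0.7, 4.6]
grip_width: 0.173
grip_force: 39.2
```

```bash
python3 -c "
from h import *
st();go(525.4+43*.9939+32*.1106,329.7+43*.1106-32*.9939,110,6.35)"
```

```text
17.65 [ 637.5 -133.7   39.5] [ 0.2 -0.7  4.6] w 0.173 f 39.2
ang 6.4 q7 0.45 travel [44.09 -1.65 -7.07] turn 0.001
```

Converted, 36 cm / 80 = 0.45, 33 cm / 80 = 0.4125.

play_rows --pt "0 0 -0.0625" --pt "0.0375 -0.0013 -0.095" --pt "0.1125 -0.0038 -0.095" --pt "0.1875 -0.0075 -0.095" --pt "0.2625 -0.01 -0.095" --pt "0.3375 -0.0125 -0.095" --pt "0.4125 -0.015 -0.095" --pt "0.45 -0.0163 -0.095" --turn '[0, 0, 0, 0, 0, 0, 0, 0]' --claw '[1, 1, 1, 1, 1, 1, 1, 1]'

```text
clock: 18.65
eef_pos: [581.6, 227.9, 114.1]
tool_rot: [-0.001, 0.664, 0.747, 0.0]
ft_force: [0.0, -0.1, -1.4]
grip_width: 0.167
grip_force: 39.2
```

Converted, 8 cm / 80 = 0.1, 4 cm / 80 = 0.05.

play_rows --pt "0.05 -0.0025 0" --pt "0.1 -0.005 0" --pt "0.1 -0.005 0" --pt "0.1 -0.005 0" --pt "0.1 -0.005 0" --pt "0.1 -0.005 0" --pt "0.1 -0.005 0" --pt "0.1 -0.005 0" --turn '[0, 0, 0, 0, 0, 0, 0, 0]' --claw '[1, 1, 1, 1, 1, 1, 1, 1]'

```text
clock: 19.65
eef_pos: [570.7, 301.7, 114.4]
tool_rot: [-0.0, 0.667, 0.745, 0.0]
ft_force: [0.1, 0.1, -1.5]
grip_width: 0.169
grip_force: 39.2
```

```bash
python3 -c "
from h import *
st();go(571.7,302.7,42.5,6.35);c=snap('wrist');cv2.imwrite('pics/w6.png',c['color'])"
```

```text
19.65 [570.7 301.7 114.4] [ 0.1  0.1 -1.5] w 0.169 f 39.2
ang 6.4 q7 -0.28 travel [0.09 0.11 7.19] turn 0.001
```

View pics/w6.png

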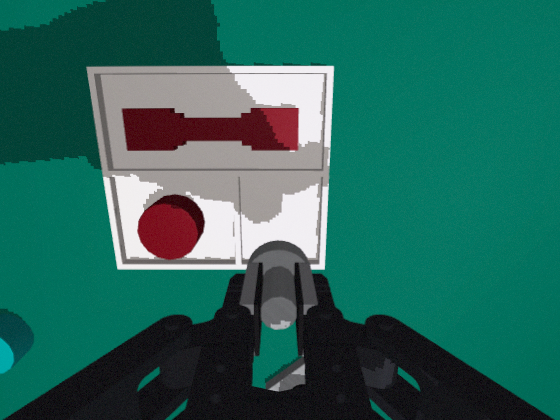

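Converted, 7.2 cm / 80 = 0.09, 7 cm / 80 = 0.0875.

play_rows --pt "0.0013 0.0013 0.0375" --pt "0.0013 0.0013 0.0688" --pt "0.0013 0.0013 0.0875" --pt "0.0013 0.0013 0.09" --pt "0.0013 0.0013 0.09" --pt "0.0013 0.0013 0.09" --pt "0.0013 0.0013 0.09" --pt "0.0013 0.0013 0.09" --turn '[0, 0, 0, 0, 0, 0, 0, 0]' --claw '[1, 1, 1, 1, 1, 1, 1, 1]'

```text
clock: 20.7
eef_pos: [571.6, 303.1, 42.8]
tool_rot: [0.0, 0.666, 0.746, 0.0]
ft_force: [0.4, 0.1, -1.3]
grip_width: 0.171
grip_force: 40.3
```

Converted, -10 cm / 80 = -0.125, -7 cm / 80 = -0.0875.

play_rows --pt "0 0 0" --pt "0 0 0" --pt "0 0 0" --pt "0 0 -0.0375" --pt "0 0 -0.0875" --pt "0 0 -0.125" --pt "0 0 -0.125" --pt "0 0 -0.125" --turn '[0, 0, 0, 0, 0, 0, 0, 0]' --claw '[0.65, 0.65, 0.65, 0.65, 0.65, 0.65, 0.65, 0.65]'

```text
clock: 21.7
eef_pos: [570.9, 302.8, 141.6]
tool_rot: [-0.0, 0.666, 0.746, -0.001]
ft_force: [-0.9, 0.2, -0.4]
grip_width: 0.347
grip_force: 0.0
```

```bash
python3 -c "
from h import *
st();c=snap('wrist');cv2.imwrite('pics/w7.png',c['color']);P=cloud(c)
k=(abs(P[...,0]-572)<30)&(abs(P[...,1]-303)<30)&(P[...,2]>38)&(P[...,2]<52);print(k.sum(),np.median(P[k],0))
go(606,155.8,120,41);go(606,155.8,120,-49)"
```

```text
21.7 [570.9 302.8 141.6] [-0.9  0.2 -0.4] w 0.347 f 0.0
442 [571.08445613 300.54396872  44.26313189]
ang 6.4 q7 -0.29 travel [-14.99   1.88   2.12] turn -0.603
ang 6.4 q7 -0.29 travel [-14.99   1.88   2.12] turn 0.967
```

View pics/w7.png

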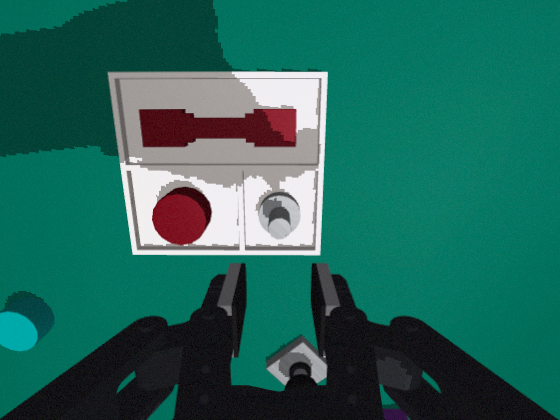

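Converted, -15 cm / 80 = -0.1875, -13 cm / 80 = -0.1625, 0.84 rad / 6.2832 = 0.1337.

play_rows --pt "-0.05 0.0063 0" --pt "-0.1125 0.015 0" --pt "-0.1625 0.0213 0.0125" --pt "-0.1875 0.0238 0.025" --pt "-0.1875 0.0238 0.025" --pt "-0.1875 0.0238 0.025" --pt "-0.1875 0.0238 0.025" --pt "-0.1875 0.0238 0.025" --turn '[0.0271, 0.0541, 0.0812, 0.1082, 0.1337, 0.1337, 0.1337, 0.1337]' --claw '[0.35, 0.35, 0.35, 0.35, 0.35, 0.35, 0.35, 0.35]'

```text
clock: 22.75
eef_pos: [607.0, 156.5, 122.2]
tool_rot: [-0.0, 0.912, 0.41, -0.0]
ft_force: [-0.2, 0.4, -0.2]
grip_width: 0.651
grip_force: 0.0
```

```bash
python3 - <<'E'
from h import *
st();c=snap('wrist');cv2.imwrite('pics/w8.png',c['color']);P=cloud(c)
k=(abs(P[...,0]-606)<30)&(abs(P[...,1]-156)<30)&(P[...,2]>30)&(P[...,2]<60)
print(k.sum(),P[k].min(0),P[k].max(0))
A=P[k];x=np.linalg.lstsq(np.c_[2*A,np.ones(len(A))],(A**2).sum(1),rcond=None)[0];print('sphere',x[:3],np.sqrt(x[3]+x[:3]@x[:3]))
v,u=np.nonzero(k);print(plane(c,[[(u.min()+u.max())/2,(v.min()+v.max())/2]],38),u.min(),u.max(),v.min(),v.max())
go(606,155.8,39,-41.8)
E
```

```text
22.75 [607.  156.5 122.2] [-0.2  0.4 -0.2] w 0.651 f 0.0
1682 [591.97158845 139.61429827  33.24689511] [621.33643057 168.40582093  53.93178235]
sphere [606.5147161  153.18694334  37.7342364 ] 14.606827146842681
[[606.5100695  153.39643987  38.        ]] 259 304 211 257
ang -41.6 q7 -0.75 travel [-0.12 -0.04  8.34] turn 0.003
```

View pics/w8.png

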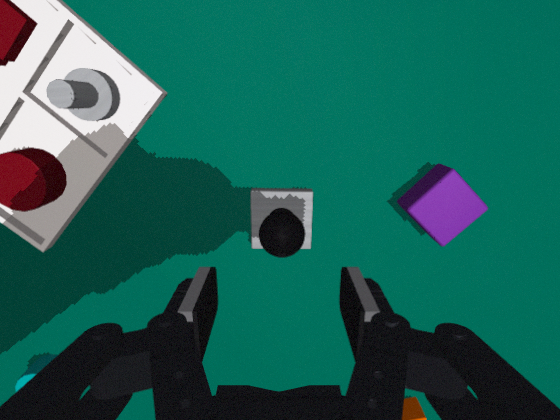

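Converted, 8.3 cm / 80 = 0.1038, 6 cm / 80 = 0.075.

play_rows --pt "-0.0025 0.0013 0.0375" --pt "-0.0025 0.0013 0.075" --pt "-0.0025 0.0013 0.1038" --pt "-0.0025 0.0013 0.1038" --pt "-0.0025 0.0013 0.1038" --pt "-0.0025 0.0013 0.1038" --pt "-0.0025 0.0013 0.1038" --pt "-0.0025 0.0013 0.1038" --turn '[0, 0, 0, 0, 0, 0, 0, 0]' --claw '[0.35, 0.35, 0.35, 0.35, 1, 1, 1, 1]' --grip_force 60

```text
clock: 23.8
eef_pos: [607.6, 154.1, 41.0]
tool_rot: [0.0, 0.913, 0.409, 0.001]
ft_force: [0.9, -0.6, 6.4]
grip_width: 0.318
grip_force: 58.9
```

```bash
python3 -c "
from h import *
st();go(529.5,-352.9,140,-3.9)"
```

```text
23.8 [607.6 154.1  41. ] [ 0.9 -0.6  6.4] w 0.318 f 58.9
ang -41.7 q7 -0.70 travel [-43.02  27.91  -9.97] turn -0.66
```

Converted, -21.5 cm / 80 = -0.2688, -17.6 cm / 80 = -0.22.

play_rows --pt "0 0 -0.0313" --pt "0 0 -0.075" --pt "-0.0188 0.0125 -0.1125" --pt "-0.0663 0.0425 -0.125" --pt "-0.1163 0.075 -0.125" --pt "-0.1688 0.1088 -0.125" --pt "-0.22 0.1425 -0.125" --pt "-0.2688 0.175 -0.125" --turn '[0, 0, 0, 0, 0, 0, 0, 0]' --claw '[1, 1, 1, 1, 1, 1, 1, 1]'

```text
clock: 24.8
eef_pos: [567.3, -101.1, 139.4]
tool_rot: [-0.0, 0.913, 0.409, -0.0]
ft_force: [0.2, -0.8, -2.3]
grip_width: 0.319
grip_force: 59.2
```

Converted, -21.5 cm / 80 = -0.2688, -20.8 cm / 80 = -0.26, -0.66 rad / 6.2832 = -0.105.

play_rows --pt "-0.0525 0.0338 0" --pt "-0.105 0.0675 0" --pt "-0.1563 0.1013 0" --pt "-0.2025 0.1313 0" --pt "-0.2375 0.1538 0" --pt "-0.26 0.1688 0" --pt "-0.2688 0.1738 0" --pt "-0.2688 0.1738 0" --turn '[-0.0159, -0.0318, -0.0477, -0.0637, -0.0796, -0.0955, -0.105, -0.105]' --claw '[1, 1, 1, 1, 1, 1, 1, 1]'

```text
clock: 25.8
eef_pos: [527.9, -353.4, 139.1]
tool_rot: [-0.0, 0.732, 0.682, -0.0]
ft_force: [0.3, 0.1, -1.8]
grip_width: 0.314
grip_force: 59.2
```

play_rows --pt "0 0 0" --pt "0 0 0" --pt "0 0 0" --pt "0 0 0" --pt "0 0 0" --pt "0 0 0" --pt "0 0 0" --pt "0 0 0" --turn '[0, 0, 0, 0, 0, 0, 0, 0]' --claw '[1, 1, 1, 1, 1, 1, 1, 1]'

```text
clock: 26.8
eef_pos: [528.7, -352.7, 139.3]
tool_rot: [-0.0, 0.731, 0.683, 0.0]
ft_force: [0.1, 0.1, -2.5]
grip_width: 0.317
grip_force: 59.2
```

```bash
python3 -c "
from h import *
st();go(529.5,-352.9,69,-3.9);c=snap('wrist');cv2.imwrite('pics/w9.png',c['color']);snap('side')"
```

```text
26.8 [ 528.7 -352.7  139.3] [ 0.1  0.1 -2.5] w 0.317 f 59.2
ang -3.9 q7 0.66 travel [-0.01  0.08  7.03] turn -0.0
```

View pics/w9.png

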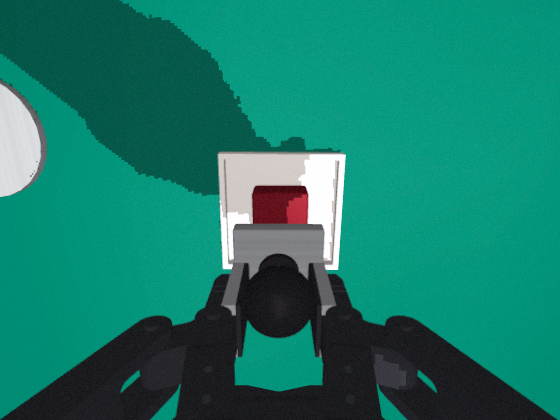

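Converted, 7.1 cm / 80 = 0.0888, 6.9 cm / 80 = 0.0863.

play_rows --pt "0 0.0013 0.025" --pt "0 0.0013 0.05" --pt "0 0.0013 0.075" --pt "0 0.0013 0.0825" --pt "0 0.0013 0.0863" --pt "0 0.0013 0.0888" --pt "0 0.0013 0.0888" --pt "0 0.0013 0.0888" --turn '[0, 0, 0, 0, 0, 0, 0, 0]' --claw '[1, 1, 1, 1, 1, 1, 1, 1]'

```text
clock: 27.9
eef_pos: [530.0, -352.9, 68.9]
tool_rot: [0.0, 0.731, 0.683, 0.0]
ft_force: [-0.5, -0.4, -1.3]
grip_width: 0.313
grip_force: 59.3
```

```bash
python3 -c "
from h import *
st();c=snap('side');cv2.imwrite('pics/s1.png',cv2.resize(c['color'][90:170,220:340],None,fx=6,fy=6))"
```

```text
27.9 [ 530.  -352.9   68.9] [-0.5 -0.4 -1.3] w 0.313 f 59.3
```

View pics/s1.png

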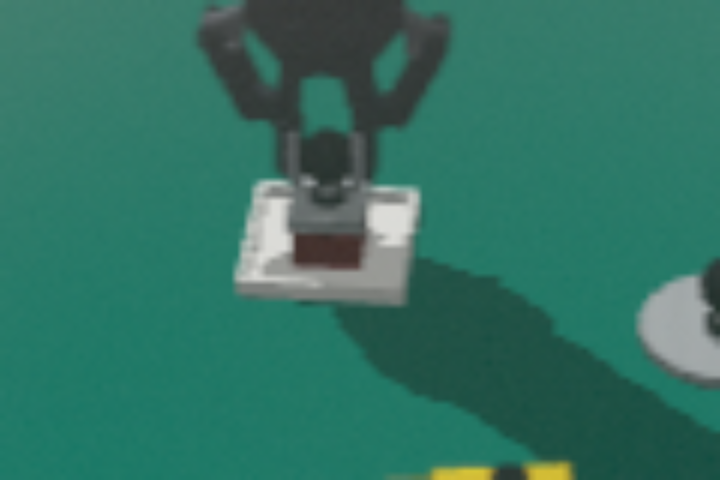

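Converted, -9 cm / 80 = -0.1125, -4 cm / 80 = -0.05.

play_rows --pt "0 0 0.0013" --pt "0 0 0.0013" --pt "0 0 0.0013" --pt "0 0 0.0013" --pt "0 0 0.0013" --pt "0 0 0.0013" --pt "0 0 -0.05" --pt "0 0 -0.1125" --turn '[0, 0, 0, 0, 0, 0, 0, 0]' --claw '[1, 1, 0.5, 0.5, 0.5, 0.5, 0.5, 0.5]'

```text
clock: 28.95
eef_pos: [529.1, -352.3, 158.2]
tool_rot: [-0.001, 0.731, 0.683, -0.001]
ft_force: [1.2, 0.5, 0.3]
grip_width: 0.501
grip_force: 0.0
```

Converted, -3 cm / 80 = -0.0375.

play_rows --pt "0 0 -0.0375" --pt "0 0 -0.0375" --pt "0 0 -0.0375" --pt "0 0 -0.0375" --pt "0 0 -0.0375" --pt "0 0 -0.0375" --pt "0 0 -0.0375" --pt "0 0 -0.0375" --turn '[0, 0, 0, 0, 0, 0, 0, 0]' --claw '[0.5, 0.5, 0.5, 0.5, 0.5, 0.5, 0.5, 0.5]'

```text
clock: 29.95
eef_pos: [529.7, -352.8, 188.3]
tool_rot: [-0.0, 0.731, 0.683, 0.0]
ft_force: [0.5, -0.2, 0.3]
grip_width: 0.502
grip_force: 0.0
```

```bash
python3 - <<'E'
from h import *
st();c=snap('wrist');cv2.imwrite('pics/w10.png',c['color']);P=cloud(c)
k=(abs(P[...,0]-530)<25)&(abs(P[...,1]+353)<25)&(P[...,2]>58)&(P[...,2]<90)
A=P[k];x=np.linalg.lstsq(np.c_[2*A,np.ones(len(A))],(A**2).sum(1),rcond=None)[0];print('sphere',x[:3],np.sqrt(x[3]+x[:3]@x[:3]))
k=(abs(P[...,0]-530)<35)&(abs(P[...,1]+353)<35)&(abs(P[...,2]-39)<3);print(cv2.minAreaRect(P[k][:,:2].astype(np.float32)),np.median(P[k],0))
E
```

```text
29.95 [ 529.7 -352.8  188.3] [ 0.5 -0.2  0.3] w 0.502 f 0.0
sphere [ 529.40696286 -353.911515     64.72110605] 14.605131655458822
((529.42138671875, -353.7516174316406), (44.24691390991211, 44.09942626953125), 85.9833984375) [ 530.16267984 -343.61917897   38.2758745 ]
```

View pics/w10.png

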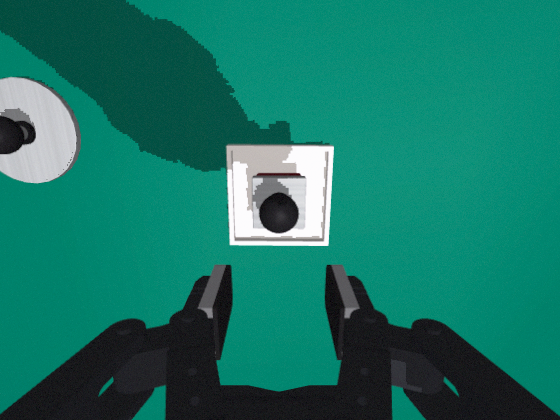

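```bash
python3 -c "
from h import *
print(ctrl.sign_off())"
```

```text
the job is handed in; nothing more can be done
None
```

Both kits are made up as specified and the job was handed in at about 30 s on the robot's clock; the hand-in gave no verdict, but the last wrist pictures showed every part in place, and neither the gauge nor the large weight was touched.

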